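# Clip the cover back onto the microscope lamp house

## Task

The microscope's lamp house stands open on its rubber feet: pick up its loose cover by the grip bar, set it squarely over the open top, and press it straight down until both clip arms have snapped under the rim and the cover lies fully home all round. Press only as hard as the clips need: a push of more than about 30 N, which sinks the lamp house more than 5 mm into its feet, cracks the lamp holder. Leave the bottle, dish and slide box where they are.

Things in the scene. Friction and masses are not known exactly. Their poses are not given: they have to be found in the camera images.
- housing_mouth (a point): Centre of the open top of the dark grey lamp house, level with its top edge, 64 mm above the bench at rest; x and y along its sides, z up. Box 80 (its x) x 60 (y) mm, walls 4 mm, opening 72 x 52 mm, left or right on the bench on a flat dark plate; the lamp inside ends 12 mm below the edge. A rim runs round the walls 4 to 10 mm below the edge; at the two x ends it slopes out to 5 mm proud (90 mm over both).
- housing (a joint): How far (m) the lamp house has sunk straight down on its rubber feet: 0 at rest. The first 3 N or so of push do nothing, then it sinks 1 mm per 5 N (5.4 mm at 30 N) and springs back when let go. The point housing_mouth sinks with it. It cannot move sideways.
- cover: Loose dark grey cover, right way up on the bench on its clip tips. Plate 92 (its x) x 66 (y) x 4 mm, underside 22 mm above the origin. Four cone-tipped guide pins hang 20 mm below the plate at x +-31, y +-21 mm and enter the opening with 1 mm clearance. Same after half a turn. Fully home its origin is 22 mm below the lamp house's top edge, x along x. Origin: centre, level with the clips' lower ends. 0.08 to 0.15 kg.
- cover_grip (a point): Centre of the top face of the cover's grip bar, 52 mm above the cover's origin. The bar is 44 mm long (cover's x), 12 mm thick (y), and stands 26 mm tall on the middle of the plate. Pushing here snaps the clips on at about 14 to 23 N (it varies with friction); often one end goes first and the other needs a second push.
- clip_a_end (a point): Point on the underside of the cover's plate at its +x end (x = +46 mm), beside clip arm a. Set down loosely on the lamp house, the cover rests on the hooks' slopes with this point about 7 mm above the top edge; fully home it is level with the edge.
- clip_b_end (a point): The same at the -x end (x = -46 mm), beside clip arm b.
- clip_a (a joint): Swing of the rigid black clip arm at the cover's +x end (24 mm wide, hanging 22 mm below the plate, 102 mm over both arms) about a sprung hinge at plate level. 0 rad: straight (free, or snapped under the rim); about 0.25: spread over the rim. Its inward hook has a sloping lead-in; its flat upper face is 10 mm below the plate.
- clip_b (a joint): The same for the arm at the -x end.
- dropper: Bystander: small amber dropper bottle, 32 mm across, 75 mm tall, origin under its centre.
- dish: Bystander: covered glass dish, 94 mm across, 16 mm tall, origin under its centre.
- slide_box: Bystander: grey and black slide box 100 x 85 x 35 mm, origin under its centre.
Not all that is in view belongs to the job. Leave any orange or red look-alike of the cover alone.

How it is judged:
On the way, in this order (a step that is already met when the one before it is completed fails the run):
1. the cover is lifted off the bench and above the lamp house's rim (height (world z) of cover above 0.05 m), for 0.1 s.
2. both clip arms are snapped under the rim and the plate is home (z of clip_a_end in the frame of housing_mouth between -0.002 and 0.0012 m and z of clip_b_end in the frame of housing_mouth between -0.002 and 0.0012 m and value of joint each of clip_a, clip_b below 0.06 rad and horizontal distance between cover and housing_mouth below 0.003 m and angle between the x axis of cover and the x axis of housing_mouth, either way round below 0.06 rad), for 0.2 s.
At the end, for the whole second after the job is handed in: The cover sits squarely on the lamp house at rest (centres within 3 mm, axes within 0.06 rad, either way round), its plate's underside at both ends within 1.2 mm of the top edge, both clip arms swung back in (below 0.06 rad) under the rim, and released (all of step 2 and linear speed of cover below 0.01 m/s); the robot touches nothing.
It fails at once if the lamp house is pushed down with more than about 30 N (it sinks more than 5.4 mm) (value of joint housing above 0.0054 m).
It fails at once if the dropper bottle is moved by more than 30 mm (distance of dropper from where it was at the start of the episode above 0.03 m).
It fails at once if the glass dish is moved by more than 30 mm (distance of dish from where it was at the start of the episode above 0.03 m).
It fails at once if the slide box is moved by more than 30 mm (distance of slide_box from where it was at the start of the episode above 0.03 m).
It also fails if it takes over 51 s, if anything falls off the work surface, if the arm or the gripper's body presses on something with over 40 N, if the wrist force passes 120 N, or if a joint passes its speed limit or range.

## Robot

A 7-joint arm with a two-finger parallel gripper is mounted at the origin on the work surface. World frame = base frame: x ahead of the robot, y to its left, z up, the work surface at z = 0. Lengths are in m, angles in rad, forces in N, time in s.
With the tool pointing down it reaches from about 0.425 to 0.925 m from the base axis. Payload 6.8 kg.
Tool frame: the origin (TCP) lies midway between the tips of the shut fingers; the grasp point (between the pads) lies 19 mm behind it; z points along the fingers, y is the line along which they close (so a half turn about z gives the same grasp; the last joint's range is limited). The gripper opens to 85 mm and grips with 20 to 120 N. Pads are 22 mm wide; open, the fingers measure 114 mm over their backs; the gripper's body (76 mm by 85 mm) begins 54 mm behind the grasp point. The pads swing forward as they close: fully open they stand 13 mm farther back than shut.
Start: joints at [1.135, 0.477, 0.022, 1.555, -0.011, 1.109, -0.083], TCP at [0.217, -0.639, 0.231] pointing down, gripper open.
Joint ranges: [-2.96, 2.96], [-0.34, 2.1], [-1.41, 1.46], [0.24, 2.44], [-1.37, 4.51], [0.17, 1.92], [-2.96, 2.96]. Speed limits (rad/s): [2.39, 2.39, 3.14, 3.14, 3.14, 3.14, 3.14].

## Interface

Orientations are given as a unit quaternion [w, x, y, z].
In Python, from station import bot gives the robot as it stands.
- The arm moves only by the tool jog_arm, never from a script. Its argument "rows" is a list of rows, each an object of numbers: "fingers": the finger opening in mm, from 0 to 85.4; "x", "y", "z": the shift along the tool's x, y, z in mm; "ax", "ay", "az": the turn, a rotation vector about the tool's x, y, z in degrees. A call has exactly 8 rows; each row shifts and turns the commanded pose from where the row before left it, along the tool's axes as they then stand; what a row does not reach is not made up. A row lasts 1/10 s, in which the tool goes at most 50 mm and 8.59 degrees, less where a joint would pass 70% of its speed; a pose out of reach is approached as far as the arm can. A call with a gripper value outside its range is refused whole. The fingers move at their own pace and stop on an object; "force" is the grip in N (left out, the last holds). Time passes only in rows, so rows that do not move let the fingers close, or fill a call up. It gives the time, the measured TCP pose, the force, the opening and the grip force at its end, in the units of the state.
- bot.get_obs(): the state, without advancing time (a new reading comes with each control period).
- bot.read_camera(name): name is "scene" or "top" or "wrist"; returns a dict with "pixels" (400x640x3 uint8, red, green, blue), "vertical_fov" (degrees; the focal length in pixels is half the picture's height over the tangent of half this angle, whatever the lens; pixels are square), "cx", "cy" (the principal point, pixels), "world_from_camera" (4x4, takes a point from camera to world coordinates). Camera axes: x right, y down, z forward; pixel columns grow to the right and rows downward; lengths in m; the calibration is good to about 2 mm. A picture is of the moment at which its call begins. There is no depth.
- bot.hand_in(): hands the job in; it is judged then, once.
The state is a dict: "t": time; "q": joint angles; "joint_vel": joint speeds; "joint_torque": joint torques, N m; "eef_pos": TCP position; "tool_rot": TCP orientation; "contact_force": force on the tool from outside, world axes, zero at the start; "torque": the same for the moment, N m; "gripper_width": opening from 0.0 (shut) to 1.0 (fully open); "grasp_force": force on a finger pad.
Only numpy, scipy, OpenCV 4.12 (cv2) and the standard library are available. Lean on these libraries where they do the work, as an engineer would, in place of code of your own. Each camera call takes 0.05 s, during which the arm holds its last target. There are 200 camera calls.

## Working session

There is one attempt and no reset: what is moved stays moved. The work goes in short steps, Python scripts to look and compute and a tool call to move; the robot and the scene stay as the last step left them, time stands still between calls to the robot, and variables do not carry over. Pictures are saved under pics/ and viewed, at most 10 in all, crops included, and the job is handed in when it is done.

Besides the shell and the picture viewer there is one more tool, called after "Call:" by a JSON object that holds its "op" and its "data". jog_arm: Moves the arm, as the interface text tells. Its arguments: {"type":"object","properties":{"rows":{"type":"array","items":{"type":"object","properties":{"fingers":{"type":"number"},"x":{"type":"number"},"y":{"type":"number"},"z":{"type":"number"},"ax":{"type":"number"},"ay":{"type":"number"},"az":{"type":"number"}}}},"force":{"type":"number"}},"required":["rows"]}

```bash
mkdir -p pics; cat > h.py <<'E'
import numpy as np,cv2
from station import bot
def cam(n):
    c=bot.read_camera(n);c['f']=200/np.tan(np.radians(c['vertical_fov'])/2);c['T']=np.array(c['world_from_camera']);return c
def ray(c,u,v,z):
    d=c['T'][:3,:3]@np.array([(u-c['cx'])/c['f'],(v-c['cy'])/c['f'],1]);o=c['T'][:3,3]
    return o+d*(z-o[2])/d[2]
def save(c,n,crop=None,s=1):
    p=c['pixels'][:,:,::-1]
    if crop: x0,y0,x1,y1=crop;p=p[y0:y1,x0:x1]
    cv2.imwrite('pics/'+n,cv2.resize(p,None,fx=s,fy=s,interpolation=cv2.INTER_CUBIC))
E
python3 - <<'E'
from h import *
for n in('top','scene'):
    c=cam(n);save(c,n+'1.png');print(n,c['f'],c['cx'],c['cy'],c['T'].round(3).tolist())
print(bot.get_obs())
E
```

```text
top 404.8814396527381 317.83714925470986 196.14133766985128 [[-0.011, -0.991, 0.131, 0.384], [-1.0, 0.014, 0.019, -0.017], [-0.021, -0.13, -0.991, 1.168], [0.0, 0.0, 0.0, 1.0]]
scene 489.5884986350908 319.06057903444776 204.62730822413906 [[-0.853, 0.275, -0.444, 0.988], [0.522, 0.441, -0.731, 0.8], [-0.005, -0.855, -0.519, 0.648], [0.0, 0.0, 0.0, 1.0]]
{'t': 0.1, 'q': array([ 1.13490761,  0.47775166,  0.02231236,  1.5563243 , -0.01148699,
        1.109334  , -0.0830603 ]), 'joint_vel': array([-4.03182807e-04,  2.03281596e-04, -8.75674889e-04, -2.32745062e-03,
        9.53879965e-04, -2.14298801e-06,  9.94805746e-04]), 'joint_torque': array([ 5.58765430e-03, -5.97755921e+01,  1.61444351e+00, -2.81948680e+01,
        1.28547373e-02,  5.06603887e-03,  2.89676102e-06]), 'eef_pos': array([ 0.21714856, -0.63855409,  0.23041136]), 'tool_rot': array([-8.21331344e-04,  9.86591438e-01,  1.63207292e-01, -1.97514820e-04]), 'contact_force': array([ 0.70457819, -0.48391292, -1.09510452]), 'torque': array([-0.04404431,  0.00499831,  0.01070619]), 'grasp_force': 0.0, 'gripper_width': 0.9975092164453568}
```

View pics/top1.png

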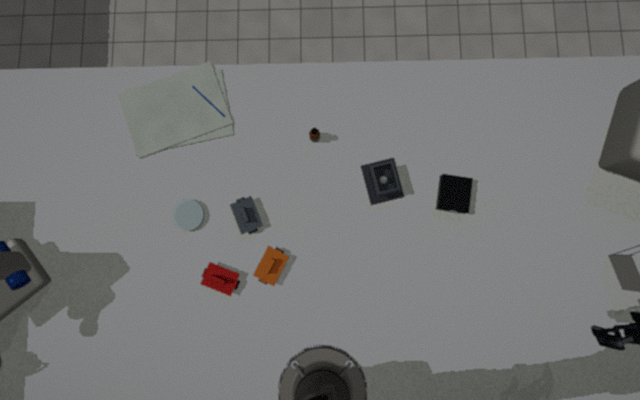

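View pics/scene1.png

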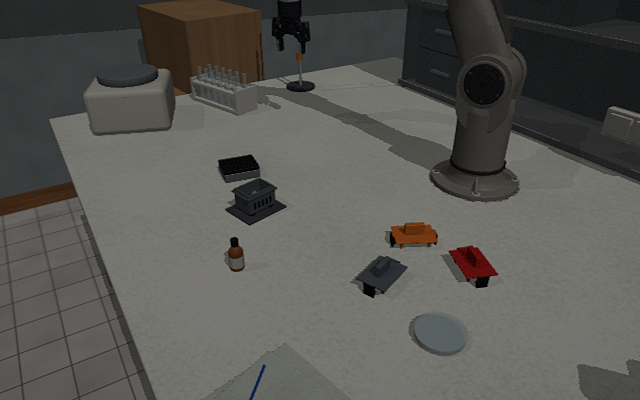

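The top view shows three covers: grey at (246,215), orange at (271,265) and red at (221,279). The grey one fits the "dark grey cover" description. The open lamp house is at (382,181), the slide box at (455,193), the dish at (189,214) and the bottle at (314,134). I'll confirm with an enlarged crop.

```bash
python3 - <<'E'
from h import *
c=cam('top')
p=c['pixels'][:,:,::-1]
a=cv2.resize(p[185:245,215:285],None,fx=5.6,fy=5.6,interpolation=cv2.INTER_CUBIC)
b=cv2.resize(p[150:210,350:420],None,fx=5.6,fy=5.6,interpolation=cv2.INTER_CUBIC)
cv2.imwrite('pics/crop2.png',np.hstack([a,b]))
hsv=cv2.cvtColor(p,cv2.COLOR_BGR2HSV);g=cv2.cvtColor(p,cv2.COLOR_BGR2GRAY)
for nm,(x0,y0,x1,y1),z in(('cover',(222,188,272,242),.026),('house',(352,150,415,210),.0)):
    m=np.zeros_like(g);m[y0:y1,x0:x1]=(g[y0:y1,x0:x1]<100)*255
    ct=max(cv2.findContours(m,0,2)[0],key=cv2.contourArea)
    r=cv2.boxPoints(cv2.minAreaRect(ct))
    print(nm,cv2.contourArea(ct),r.round(1).tolist())
    w=np.array([ray(c,*q,z)[:2] for q in r]);print(w.round(4).tolist(),w.mean(0).round(4))
    for i in range(2):
        d=w[i+1]-w[i];print(np.linalg.norm(d).round(4),np.degrees(np.arctan2(d[1],d[0])).round(1))
    print(g[int(y0+10):y1:6,int(x0):x1:5])
E
```

```text
cover 965.5 [[228.6999969482422, 202.0], [257.1000061035156, 191.3000030517578], [270.6000061035156, 227.39999389648438], [242.3000030517578, 238.0]]
[[0.521, 0.2598], [0.5505, 0.1788], [0.4471, 0.1396], [0.4182, 0.2197]] [0.4842 0.1995]
0.0862 -70.0
0.1106 -159.3
[[132 131 135 121  56  68  97 107 133 132]
 [132 130  68  58  60  62  56  94 100 131]
 [133 133  86  59  63  39  41  90  99 135]
 [132 132 133  62  59  37  39  61  97 104]
 [133 132 133  74  59  36  48  56  88 102]
 [132 136 132 131  63  55  61  60  95 124]
 [131 135 130 132 104 130 124 130 133 131]
 [132 131 132 131 130 134 134 134 133 132]]
house 1563.5 [[360.1000061035156, 165.1999969482422], [403.6000061035156, 154.39999389648438], [413.6000061035156, 194.60000610351562], [370.1000061035156, 205.5]]
[[0.6273, -0.1191], [0.6579, -0.2475], [0.5382, -0.2719], [0.5083, -0.1452]] [ 0.5829 -0.1959]
0.132 -76.6
0.1221 -168.5
[[133 133 129 134 134 127  83  46  43 133 129 129 135]
 [131 135  44  37  54  38  29  21  48 102  99 129 132]
 [133 134  92  42  49  23  23  35  24  57 100 103 133]
 [133 131 129  39  45  27  97  48  24  45 101 100 130]
 [131 131 133  39  34  40  27  30  37  48 100  93 120]
 [131 131 132  81  44  52  27  42  52  36  57  98 101]
 [133 135 135 130  33  42  32  21  30  22  48 134 133]
 [132 131 132 133  34  44  92 127 133 131 129 134 135]
 [133 131 131 133 132 131 130 127 132 132 127 136 132]]
```

View pics/crop2.png

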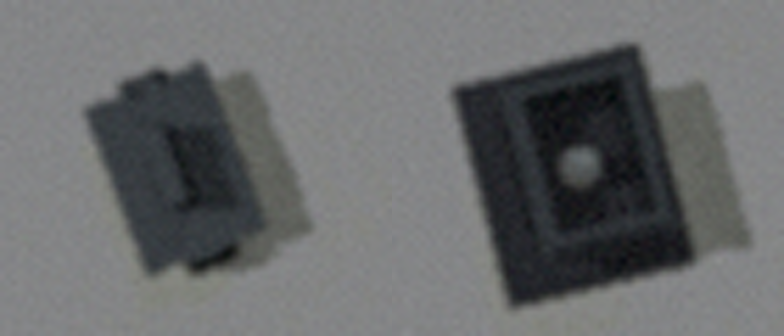

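The left crop confirms the loose grey cover, with black clips at its top and bottom ends and the grip bar in the middle. The right crop is the open lamp house on its plate with the lamp showing. The lamp house is on the way, so I'll look at it with the wrist camera first.

```bash
python3 - <<'E'
from h import *
c=cam('top')
def do(pts,ox,oy,z):
    w=np.array([ray(c,ox+x/5.6,oy+y/5.6,z)[:2] for x,y in pts]);print(w.mean(0).round(4))
    for i in range(4):
        d=w[(i+1)%4]-w[i];print(np.linalg.norm(d).round(4),np.degrees(np.arctan2(d[1],d[0])).round(1),end=' | ')
    print()
do([(88,107),(203,63),(265,227),(150,277)],215,185,.026)
do([(133,98),(238,75),(270,222),(161,238)],350,150,.064)
do([(113,90),(248,65),(283,228),(153,250)],350,150,.064)
o=bot.get_obs();print(o['eef_pos'])
w=cam('wrist');T=w['T'];print(T.round(3),w['f'],w['cx'],w['cy'])
E
```

```text
[0.4831 0.2085]
0.0625 -69.6 | 0.0899 -159.0 | 0.0629 112.9 | 0.0927 20.8 | 
[ 0.5764 -0.1834]
0.0532 -78.3 | 0.0748 -170.0 | 0.054 97.6 | 0.071 9.4 | 
[ 0.5765 -0.1827]
0.068 -80.2 | 0.0829 -170.2 | 0.0646 98.9 | 0.082 12.2 | 
[ 0.2172142  -0.63871269  0.23069306]
[[ 0.321 -0.904 -0.283  0.29 ]
 [-0.947 -0.307 -0.095 -0.614]
 [-0.001  0.299 -0.954  0.373]
 [ 0.     0.     0.     1.   ]] 282.4753121462714 321.9415912094417 201.19501320393363
```

Call:
{"op": "jog_arm", "data": {"rows": [{"x": 37,"y": -24,"fingers": 85},{"x": 41,"y": -26},{"x": 41,"y": -26},{"x": 41,"y": -26},{"x": 41,"y": -26},{"x": 41,"y": -26},{"x": 41,"y": -26},{"x": 41,"y": -26}]}}

```text
invalid input
```

Call:
{"op": "jog_arm", "data": {"rows": [{"x": 41,"y": -27},{"x": 41,"y": -27},{"x": 41,"y": -27},{"x": 41,"y": -29},{},{},{},{}]}}

```text
invalid input
```

```bash
python3 - <<'E'
from h import *
w=cam('wrist');save(w,'w_house.png');np.save('wh.npy',w['T']);o=bot.get_obs();print(o['t'],o['eef_pos'],o['tool_rot'])
E
```

```text
0.3 [ 0.21725276 -0.63890087  0.23096168] [-3.07840998e-04  9.86597987e-01  1.63169578e-01 -7.46143034e-05]
```

View pics/w_house.png

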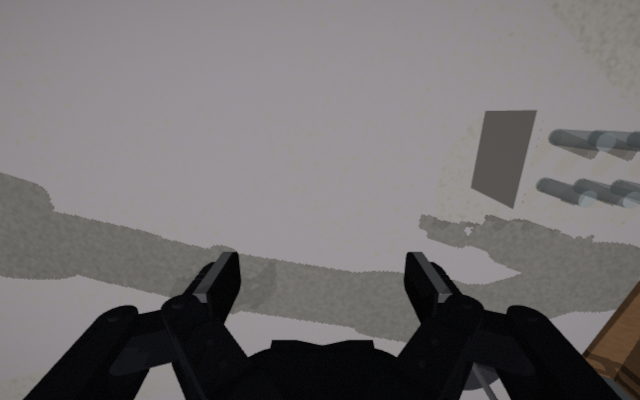

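The picture is from the start pose: bench, shadow and open fingers at (220,285) and (425,285). Both moves were refused, so I'll send rows with every field filled in.

Call:
{"op": "jog_arm", "data": {"rows": [{"x": 37,"y": -24,"z": 0,"ax": 0,"ay": 0,"az": 0,"fingers": 85},{"x": 40,"y": -26,"z": 0,"ax": 0,"ay": 0,"az": 0,"fingers": 85},{"x": 40,"y": -26,"z": 0,"ax": 0,"ay": 0,"az": 0,"fingers": 85},{"x": 40,"y": -26,"z": 0,"ax": 0,"ay": 0,"az": 0,"fingers": 85},{"x": 40,"y": -26,"z": 0,"ax": 0,"ay": 0,"az": 0,"fingers": 85},{"x": 40,"y": -26,"z": 0,"ax": 0,"ay": 0,"az": 0,"fingers": 85},{"x": 40,"y": -26,"z": 0,"ax": 0,"ay": 0,"az": 0,"fingers": 85},{"x": 40,"y": -26,"z": 0,"ax": 0,"ay": 0,"az": 0,"fingers": 85}]}}

```text
t: 1.1
eef_pos: [0.4521, -0.3404, 0.2316]
tool_rot: [0.0, 0.987, 0.163, 0.0]
contact_force: [0.1, -1.1, 0.6]
gripper_width: 0.993
grasp_force: 0.0
```

Call:
{"op": "jog_arm", "data": {"rows": [{"x": 32,"y": -27,"z": 0,"ax": 0,"ay": 0,"az": 0,"fingers": 85},{"x": 32,"y": -27,"z": 0,"ax": 0,"ay": 0,"az": 0,"fingers": 85},{"x": 32,"y": -27,"z": 0,"ax": 0,"ay": 0,"az": 0,"fingers": 85},{"x": 32,"y": -28,"z": 0,"ax": 0,"ay": 0,"az": 0,"fingers": 85},{"x": 0,"y": 0,"z": 0,"ax": 0,"ay": 0,"az": 0,"fingers": 85},{"x": 0,"y": 0,"z": 0,"ax": 0,"ay": 0,"az": 0,"fingers": 85},{"x": 0,"y": 0,"z": 0,"ax": 0,"ay": 0,"az": 0,"fingers": 85},{"x": 0,"y": 0,"z": 0,"ax": 0,"ay": 0,"az": 0,"fingers": 85}]}}

```text
t: 1.9
eef_pos: [0.5364, -0.1993, 0.2313]
tool_rot: [0.0, 0.987, 0.162, -0.0]
contact_force: [-0.5, 0.2, -0.6]
gripper_width: 0.996
grasp_force: 0.0
```

```bash
python3 - <<'E'
from h import *
import pickle
w=cam('wrist');save(w,'w_house2.png');pickle.dump(w,open('wh.pkl','wb'));o=bot.get_obs();print(o['t'],o['eef_pos'],o['tool_rot'])
g=cv2.cvtColor(w['pixels'],cv2.COLOR_RGB2GRAY)
E
```

```text
1.95 [ 0.53653309 -0.19914037  0.23131296] [ 2.29277861e-04  9.86808643e-01  1.61890779e-01 -1.61244247e-04]
```

View pics/w_house2.png

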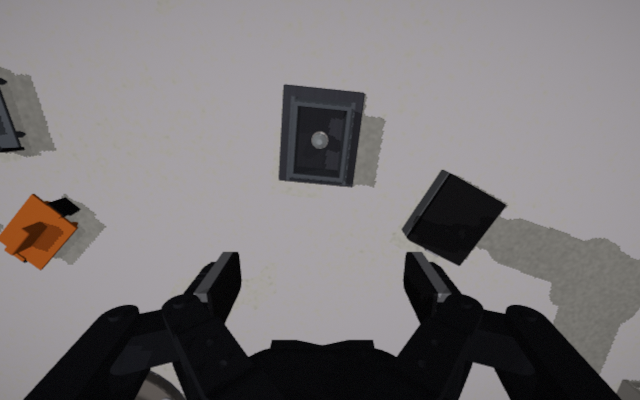

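The lamp house is at (320,140), the slide box at (455,218) and the orange look-alike at (40,230). I'll enlarge the lamp house for its corners.

```bash
python3 - <<'E'
from h import *
import pickle
w=pickle.load(open('wh.pkl','rb'))
p=w['pixels'][74:199,265:385,::-1].astype(float)
p=np.clip(p*2.2,0,255).astype(np.uint8)
cv2.imwrite('pics/hc.png',cv2.resize(p,None,fx=4.8,fy=4.8,interpolation=cv2.INTER_CUBIC))
E
```

```text
(no output)
```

View pics/hc.png

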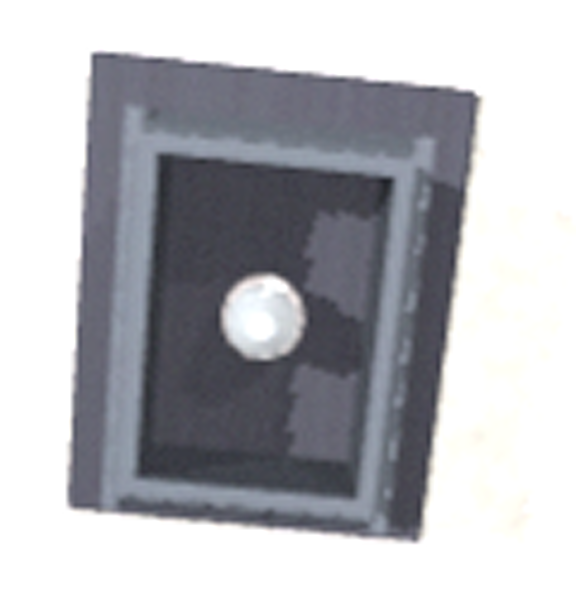

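```bash
cat >> h.py <<'E'
def quad(c,pts,z,s=1,ox=0,oy=0):
    w=np.array([ray(c,ox+x/s,oy+y/s,z)[:2] for x,y in pts]);L=[];A=[]
    for i in range(4):
        d=w[(i+1)%4]-w[i];L.append(np.linalg.norm(d));A.append(np.degrees(np.arctan2(d[1],d[0])))
    print('centre',w.mean(0).round(4),'len',np.round(L,4),'ang',np.round(A,1))
E
python3 - <<'E'
from h import *
import pickle
w=pickle.load(open('wh.pkl','rb'))
quad(w,[(158,154),(392,180),(357,498),(136,476)],.064,4.8,265,74)
quad(w,[(124,134),(424,158),(386,524),(106,506)],.064,4.8,265,74)
quad(w,[(92,53),(476,93),(420,542),(70,508)],.004,4.8,265,74)
E
```

```text
centre [ 0.5787 -0.1817] len [0.051  0.0709 0.0516 0.0711] ang [ -77.5 -166.5  102.8   13. ]
centre [ 0.5776 -0.1819] len [0.065  0.0816 0.0656 0.0823] ang [ -75.8 -165.8  104.8   13.8]
centre [ 0.5787 -0.1822] len [0.098  0.1186 0.0984 0.1183] ang [ -77.  -166.5  102.9   13.3]
```

Call:
{"op": "jog_arm", "data": {"rows": [{"x": 4,"y": -44,"z": 0,"ax": 0,"ay": 0,"az": 0,"fingers": 85},{"x": 4,"y": -45,"z": 0,"ax": 0,"ay": 0,"az": 0,"fingers": 85},{"x": 4,"y": -45,"z": 0,"ax": 0,"ay": 0,"az": 0,"fingers": 85},{"x": 4,"y": -45,"z": 0,"ax": 0,"ay": 0,"az": 0,"fingers": 85},{"x": 4,"y": -45,"z": 0,"ax": 0,"ay": 0,"az": 0,"fingers": 85},{"x": 4,"y": -45,"z": 0,"ax": 0,"ay": 0,"az": 0,"fingers": 85},{"x": 4,"y": -45,"z": 0,"ax": 0,"ay": 0,"az": 0,"fingers": 85},{"x": 4,"y": -45,"z": 20,"ax": 0,"ay": 0,"az": 0,"fingers": 85}]}}

```text
t: 2.75
eef_pos: [0.4534, 0.154, 0.2135]
tool_rot: [-0.0, 0.987, 0.162, 0.003]
contact_force: [1.2, 0.6, -1.0]
gripper_width: 0.992
grasp_force: 0.0
```

Call:
{"op": "jog_arm", "data": {"rows": [{"x": 3,"y": -43,"z": 18,"ax": 0,"ay": 0,"az": -2,"fingers": 85},{"x": 0,"y": 0,"z": 0,"ax": 0,"ay": 0,"az": 0,"fingers": 85},{"x": 0,"y": 0,"z": 0,"ax": 0,"ay": 0,"az": 0,"fingers": 85},{"x": 0,"y": 0,"z": 0,"ax": 0,"ay": 0,"az": 0,"fingers": 85},{"x": 0,"y": 0,"z": 0,"ax": 0,"ay": 0,"az": 0,"fingers": 85},{"x": 0,"y": 0,"z": 0,"ax": 0,"ay": 0,"az": 0,"fingers": 85},{"x": 0,"y": 0,"z": 0,"ax": 0,"ay": 0,"az": 0,"fingers": 85},{"x": 0,"y": 0,"z": 0,"ax": 0,"ay": 0,"az": 0,"fingers": 85}]}}

```text
t: 3.55
eef_pos: [0.4412, 0.1939, 0.1935]
tool_rot: [0.0, 0.984, 0.18, 0.0]
contact_force: [-0.1, -0.4, -0.3]
gripper_width: 1.0
grasp_force: 0.0
```

```bash
python3 - <<'E'
from h import *
import pickle
w=cam('wrist');pickle.dump(w,open('wc.pkl','wb'));o=bot.get_obs();print(o['t'],o['eef_pos'],o['tool_rot'])
p=np.clip(w['pixels'][70:225,235:405,::-1].astype(float)*1.8,0,255).astype(np.uint8)
cv2.imwrite('pics/cc.png',cv2.resize(p,None,fx=3.8,fy=3.8,interpolation=cv2.INTER_CUBIC))
E
```

```text
3.6 [0.44113155 0.19403993 0.19340805] [1.21841122e-05 9.83653902e-01 1.80069386e-01 1.33567587e-04]
```

View pics/cc.png

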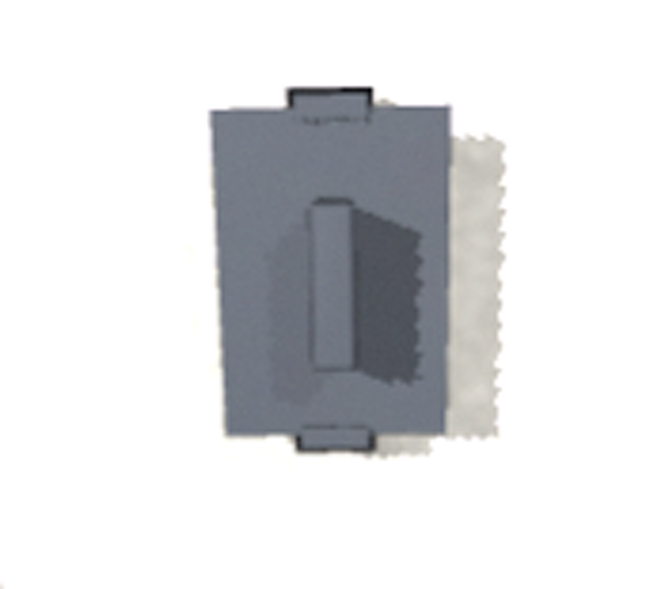

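The crop shows the cover plate with corners (211,111), (449,106), (446,435) and (226,435). The grip bar's top spans (313,205) to (354,370).

```bash
python3 - <<'E'
from h import *
import pickle
w=pickle.load(open('wc.pkl','rb'))
quad(w,[(211,111),(449,106),(446,435),(226,435)],.026,3.8,235,70)
quad(w,[(313,205),(352,204),(354,370),(316,370)],.052,3.8,235,70)
E
```

```text
centre [0.4841 0.2096] len [0.0646 0.0918 0.0653 0.0905] ang [ -68.2 -158.   110.7   21.6]
centre [0.4841 0.2095] len [0.0099 0.0428 0.0101 0.0425] ang [ -67.9 -158.3  110.7   21.5]
```

Call:
{"op": "jog_arm", "data": {"rows": [{"x": 23,"y": 0.3,"z": 10,"ax": 0,"ay": 0,"az": -0.9,"fingers": 85},{"x": 22.7,"y": 0.3,"z": 30,"ax": 0,"ay": 0,"az": 0,"fingers": 85},{"x": 0,"y": 0,"z": 35,"ax": 0,"ay": 0,"az": 0,"fingers": 85},{"x": 0,"y": 0,"z": 35,"ax": 0,"ay": 0,"az": 0,"fingers": 85},{"x": 0,"y": 0,"z": 30,"ax": 0,"ay": 0,"az": 0,"fingers": 60},{"x": 0,"y": 0,"z": 14,"ax": 0,"ay": 0,"az": 0,"fingers": 60},{"x": 0,"y": 0,"z": 10,"ax": 0,"ay": 0,"az": 0,"fingers": 40},{"x": 0,"y": 0,"z": 0,"ax": 0,"ay": 0,"az": 0,"fingers": 30}], "force": 80}}

```text
t: 4.4
eef_pos: [0.4836, 0.2102, 0.0289]
tool_rot: [0.0, 0.982, 0.188, -0.0]
contact_force: [0.6, -0.2, 1.1]
gripper_width: 0.374
grasp_force: 0.0
```

Call:
{"op": "jog_arm", "data": {"rows": [{"x": 0,"y": 0,"z": 0,"ax": 0,"ay": 0,"az": 0,"fingers": 22},{"x": 0,"y": 0,"z": 0,"ax": 0,"ay": 0,"az": 0,"fingers": 16},{"x": 0,"y": 0,"z": 0,"ax": 0,"ay": 0,"az": 0,"fingers": 0},{"x": 0,"y": 0,"z": 0,"ax": 0,"ay": 0,"az": 0,"fingers": 0},{"x": 0,"y": 0,"z": 0,"ax": 0,"ay": 0,"az": 0,"fingers": 0},{"x": 0,"y": 0,"z": 0,"ax": 0,"ay": 0,"az": 0,"fingers": 0},{"x": 0,"y": 0,"z": 0,"ax": 0,"ay": 0,"az": 0,"fingers": 0},{"x": 0,"y": 0,"z": 0,"ax": 0,"ay": 0,"az": 0,"fingers": 0}], "force": 80}}

```text
t: 5.2
eef_pos: [0.4848, 0.2108, 0.0307]
tool_rot: [-0.0, 0.982, 0.188, 0.001]
contact_force: [-0.4, -0.3, 6.5]
gripper_width: 0.119
grasp_force: 79.2
```

Call:
{"op": "jog_arm", "data": {"rows": [{"x": 0,"y": 0,"z": -10,"ax": 0,"ay": 0,"az": 0,"fingers": 0},{"x": 0,"y": 0,"z": -25,"ax": 0,"ay": 0,"az": 0,"fingers": 0},{"x": 0,"y": 0,"z": -30,"ax": 0,"ay": 0,"az": 0,"fingers": 0},{"x": 0,"y": 0,"z": -30,"ax": 0,"ay": 0,"az": 0,"fingers": 0},{"x": 0,"y": 0,"z": -15,"ax": 0,"ay": 0,"az": 0,"fingers": 0},{"x": 0,"y": 0,"z": 0,"ax": 0,"ay": 0,"az": 0,"fingers": 0},{"x": 0,"y": 0,"z": 0,"ax": 0,"ay": 0,"az": 0,"fingers": 0},{"x": 0,"y": 0,"z": 0,"ax": 0,"ay": 0,"az": 0,"fingers": 0}], "force": 80}}

```text
t: 6.0
eef_pos: [0.483, 0.2097, 0.1383]
tool_rot: [0.0, 0.982, 0.188, -0.001]
contact_force: [-0.0, 0.5, -1.3]
gripper_width: 0.119
grasp_force: 78.2
```

```bash
python3 - <<'E'
from h import *
import pickle
o=bot.get_obs();print(o['t'],o['eef_pos'],o['tool_rot'],o['contact_force'],o['gripper_width'])
w=cam('wrist');pickle.dump(w,open('wl.pkl','wb'))
p=np.clip(w['pixels'][120:400,140:500,::-1].astype(float)*1.8,0,255).astype(np.uint8)
cv2.imwrite('pics/lift.png',cv2.resize(p,None,fx=2.1,fy=2.1,interpolation=cv2.INTER_CUBIC))
E
```

```text
6.0 [0.48295249 0.20971006 0.13827031] [ 3.04908603e-04  9.82155636e-01  1.88067155e-01 -9.79189153e-04] [-0.00750574  0.45118178 -1.3423586 ] 0.11909085334677255
```

View pics/lift.png

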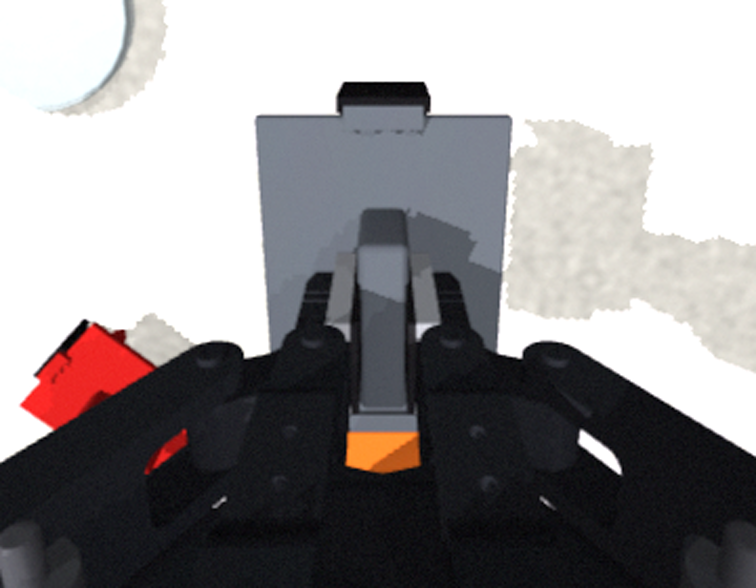

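The cover is held squarely. The far plate edge runs from (257,116) to (511,117) in the crop.

```bash
python3 - <<'E'
from h import *
import pickle
w=pickle.load(open('wl.pkl','rb'))
a,b=[ray(w,140+x/2.1,120+y/2.1,.1336)[:2] for x,y in((257,116),(511,117))]
d=b-a;print(np.linalg.norm(d),np.degrees(np.arctan2(d[1],d[0]))+90)
u=np.array([-d[1],d[0]])/np.linalg.norm(d)
c=(a+b)/2-u*.046;t=np.array([.48295,.20971]);th=2*np.arctan2(.18807,.98216);X=np.array([np.cos(th),np.sin(th)]);Y=np.array([X[1],-X[0]])
e=c-t;print(c,np.degrees(th),'cover in tool x,y mm',1e3*e@X,1e3*e@Y)
# from the pre-grasp measure, commanded pose
e=np.array([.4841,.2096])-np.array([.4836,.2102]);print(1e3*e@X,1e3*e@Y)
E
```

```text
0.06401060634944299 21.39284009519642
[0.48249624 0.20951858] 21.680251718625286 cover in tool x,y mm -0.49237378862375847 0.010250940552115534
0.24297408564112163 0.7422692191562632
```

Call:
{"op": "jog_arm", "data": {"rows": [{"x": -4,"y": 25,"z": 0,"ax": 0,"ay": 0,"az": 0,"fingers": 0},{"x": -6,"y": 44,"z": 0,"ax": 0,"ay": 0,"az": 0,"fingers": 0},{"x": -6,"y": 45,"z": 0,"ax": 0,"ay": 0,"az": 0,"fingers": 0},{"x": -6,"y": 45,"z": 0,"ax": 0,"ay": 0,"az": 0,"fingers": 0},{"x": -6,"y": 45,"z": 0,"ax": 0,"ay": 0,"az": 0,"fingers": 0},{"x": -6,"y": 45,"z": 0,"ax": 0,"ay": 0,"az": 0,"fingers": 0},{"x": -6,"y": 45,"z": 0,"ax": 0,"ay": 0,"az": 0,"fingers": 0},{"x": -6,"y": 45,"z": 0,"ax": 0,"ay": 0,"az": 0,"fingers": 0}], "force": 80}}

```text
t: 6.85
eef_pos: [0.5658, -0.1234, 0.1381]
tool_rot: [-0.0, 0.982, 0.188, -0.001]
contact_force: [1.6, -0.8, -1.6]
gripper_width: 0.12
grasp_force: 78.2
```

Call:
{"op": "jog_arm", "data": {"rows": [{"x": -6,"y": 40,"z": 0,"ax": 0,"ay": 0,"az": 0,"fingers": 0},{"x": -3,"y": 20,"z": 0,"ax": 0,"ay": 0,"az": 0,"fingers": 0},{"x": 0,"y": 0,"z": 0,"ax": 0,"ay": 0,"az": 4,"fingers": 0},{"x": 0,"y": 0,"z": 0,"ax": 0,"ay": 0,"az": 4.6,"fingers": 0},{"x": 0,"y": 0,"z": 0,"ax": 0,"ay": 0,"az": 0,"fingers": 0},{"x": 0,"y": 0,"z": 0,"ax": 0,"ay": 0,"az": 0,"fingers": 0},{"x": 0,"y": 0,"z": 0,"ax": 0,"ay": 0,"az": 0,"fingers": 0},{"x": 0,"y": 0,"z": 0,"ax": 0,"ay": 0,"az": 0,"fingers": 0}], "force": 80}}

```text
t: 7.65
eef_pos: [0.58, -0.1806, 0.1391]
tool_rot: [-0.0, 0.993, 0.115, -0.0]
contact_force: [0.9, 0.4, -1.2]
gripper_width: 0.118
grasp_force: 78.3
```

```bash
cat > st.py <<'E'
from h import *
import sys
o=bot.get_obs();q=o['tool_rot'];th=2*np.arctan2(q[2],q[1]);X=np.array([np.cos(th),np.sin(th)]);Y=np.array([X[1],-X[0]])
e=np.array([.5787,-.1818])+.0002*X-o['eef_pos'][:2]
print(o['t'],o['eef_pos'].round(4),q.round(4),'th',np.degrees(th).round(2),'to go x,y mm',(1e3*e@X).round(2),(1e3*e@Y).round(2),'az',np.degrees(th).round(2)-13.1,'F',o['contact_force'].round(1))
E
python3 st.py
```

```text
7.65 [ 0.58   -0.1806  0.1391] [-1.000e-04  9.934e-01  1.145e-01 -1.000e-04] th 13.15 to go x,y mm -1.3 0.86 az 0.05000000000000071 F [ 0.9  0.4 -1.2]
```

Call:
{"op": "jog_arm", "data": {"rows": [{"x": -1.3,"y": 0.9,"z": 10,"ax": 0,"ay": 0,"az": 0,"fingers": 0},{"x": 0,"y": 0,"z": 15,"ax": 0,"ay": 0,"az": 0,"fingers": 0},{"x": 0,"y": 0,"z": 12,"ax": 0,"ay": 0,"az": 0,"fingers": 0},{"x": 0,"y": 0,"z": 6,"ax": 0,"ay": 0,"az": 0,"fingers": 0},{"x": 0,"y": 0,"z": 0,"ax": 0,"ay": 0,"az": 0,"fingers": 0},{"x": 0,"y": 0,"z": 0,"ax": 0,"ay": 0,"az": 0,"fingers": 0},{"x": 0,"y": 0,"z": 0,"ax": 0,"ay": 0,"az": 0,"fingers": 0},{"x": 0,"y": 0,"z": 0,"ax": 0,"ay": 0,"az": 0,"fingers": 0}], "force": 80}}

```text
t: 8.45
eef_pos: [0.5794, -0.1821, 0.0969]
tool_rot: [0.0, 0.993, 0.114, 0.001]
contact_force: [0.0, 0.9, -0.9]
gripper_width: 0.117
grasp_force: 78.2
```

```bash
python3 st.py; python3 - <<'E'
from h import *
c=cam('scene');save(c,'s2.png',(205,150,325,240),6)
E
```

```text
8.45 [ 0.5794 -0.1821  0.0969] [2.000e-04 9.935e-01 1.139e-01 5.000e-04] th 13.08 to go x,y mm -0.47 -0.43 az -0.019999999999999574 F [ 0.   0.9 -0.9]
```

View pics/s2.png

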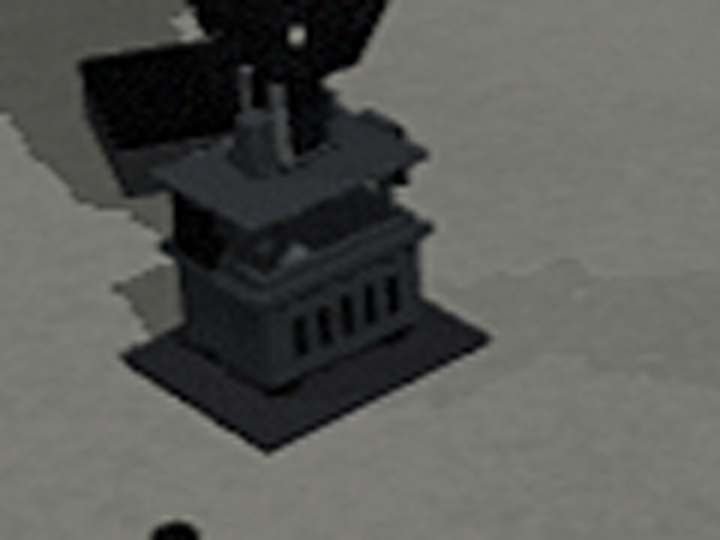

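The cover hovers square just above the lamp house, with the left clip at (200,230) in line with the rim. I'll lower it gently and watch the force.

Call:
{"op": "jog_arm", "data": {"rows": [{"x": -0.3,"y": -0.3,"z": 2,"ax": 0,"ay": 0,"az": 0,"fingers": 0},{"x": 0,"y": 0,"z": 2,"ax": 0,"ay": 0,"az": 0,"fingers": 0},{"x": 0,"y": 0,"z": 2,"ax": 0,"ay": 0,"az": 0,"fingers": 0},{"x": 0,"y": 0,"z": 2,"ax": 0,"ay": 0,"az": 0,"fingers": 0},{"x": 0,"y": 0,"z": 2,"ax": 0,"ay": 0,"az": 0,"fingers": 0},{"x": 0,"y": 0,"z": 1.5,"ax": 0,"ay": 0,"az": 0,"fingers": 0},{"x": 0,"y": 0,"z": 0,"ax": 0,"ay": 0,"az": 0,"fingers": 0},{"x": 0,"y": 0,"z": 0,"ax": 0,"ay": 0,"az": 0,"fingers": 0}], "force": 100}}

```text
t: 9.3
eef_pos: [0.5787, -0.1817, 0.0848]
tool_rot: [-0.0, 0.993, 0.114, -0.0]
contact_force: [1.0, 1.9, -0.6]
gripper_width: 0.115
grasp_force: 101.6
```

```bash
python3 st.py
```

```text
9.3 [ 0.5787 -0.1817  0.0848] [-0.      0.9935  0.1139 -0.    ] th 13.08 to go x,y mm 0.23 0.09 az -0.019999999999999574 F [ 1.   1.9 -0.6]
```

Call:
{"op": "jog_arm", "data": {"rows": [{"x": 0,"y": 0,"z": 1.5,"ax": 0,"ay": 0,"az": 0,"fingers": 0},{"x": 0,"y": 0,"z": 1.5,"ax": 0,"ay": 0,"az": 0,"fingers": 0},{"x": 0,"y": 0,"z": 1.5,"ax": 0,"ay": 0,"az": 0,"fingers": 0},{"x": 0,"y": 0,"z": 1.0,"ax": 0,"ay": 0,"az": 0,"fingers": 0},{"x": 0,"y": 0,"z": 1,"ax": 0,"ay": 0,"az": 0,"fingers": 0},{"x": 0,"y": 0,"z": 0,"ax": 0,"ay": 0,"az": 0,"fingers": 0},{"x": 0,"y": 0,"z": 0,"ax": 0,"ay": 0,"az": 0,"fingers": 0},{"x": 0,"y": 0,"z": 0,"ax": 0,"ay": 0,"az": 0,"fingers": 0}], "force": 100}}

```text
t: 10.1
eef_pos: [0.5795, -0.1817, 0.0792]
tool_rot: [0.0, 0.993, 0.114, 0.001]
contact_force: [0.5, 0.7, 5.6]
gripper_width: 0.118
grasp_force: 102.8
```

Call:
{"op": "jog_arm", "data": {"rows": [{"x": 0,"y": 0,"z": 0.5,"ax": 0,"ay": 0,"az": 0,"fingers": 0},{"x": 0,"y": 0,"z": 0.5,"ax": 0,"ay": 0,"az": 0,"fingers": 0},{"x": 0,"y": 0,"z": 0.5,"ax": 0,"ay": 0,"az": 0,"fingers": 0},{"x": 0,"y": 0,"z": 0.5,"ax": 0,"ay": 0,"az": 0,"fingers": 0},{"x": 0,"y": 0,"z": 0.5,"ax": 0,"ay": 0,"az": 0,"fingers": 0},{"x": 0,"y": 0,"z": 0.5,"ax": 0,"ay": 0,"az": 0,"fingers": 0},{"x": 0,"y": 0,"z": 0,"ax": 0,"ay": 0,"az": 0,"fingers": 0},{"x": 0,"y": 0,"z": 0,"ax": 0,"ay": 0,"az": 0,"fingers": 0}], "force": 120}}

```text
t: 10.9
eef_pos: [0.5799, -0.182, 0.0769]
tool_rot: [0.001, 0.993, 0.114, 0.001]
contact_force: [-0.3, -0.4, 10.0]
gripper_width: 0.109
grasp_force: 121.4
```

```bash
python3 st.py
```

```text
10.9 [ 0.5799 -0.182   0.0769] [5.000e-04 9.935e-01 1.139e-01 1.200e-03] th 13.08 to go x,y mm -0.89 -0.42 az -0.019999999999999574 F [-0.3 -0.4 10. ]
```

Call:
{"op": "jog_arm", "data": {"rows": [{"x": -0.2,"y": 0,"z": 0.6,"ax": 0,"ay": 0,"az": 0,"fingers": 0},{"x": -0.2,"y": 0,"z": 0.6,"ax": 0,"ay": 0,"az": 0,"fingers": 0},{"x": -0.2,"y": 0,"z": 0.6,"ax": 0,"ay": 0,"az": 0,"fingers": 0},{"x": -0.2,"y": 0,"z": 0.6,"ax": 0,"ay": 0,"az": 0,"fingers": 0},{"x": 0,"y": 0,"z": 0.6,"ax": 0,"ay": 0,"az": 0,"fingers": 0},{"x": 0,"y": 0,"z": 0,"ax": 0,"ay": 0,"az": 0,"fingers": 0},{"x": 0,"y": 0,"z": 0,"ax": 0,"ay": 0,"az": 0,"fingers": 0},{"x": 0,"y": 0,"z": 0,"ax": 0,"ay": 0,"az": 0,"fingers": 0}], "force": 120}}

```text
t: 11.7
eef_pos: [0.58, -0.1822, 0.0748]
tool_rot: [0.001, 0.993, 0.114, 0.002]
contact_force: [-0.8, 0.7, 15.0]
gripper_width: 0.108
grasp_force: 122.1
```

```bash
python3 st.py
```

```text
11.7 [ 0.58   -0.1822  0.0748] [8.000e-04 9.935e-01 1.139e-01 2.100e-03] th 13.08 to go x,y mm -0.92 -0.71 az -0.019999999999999574 F [-0.8  0.7 15. ]
```

Call:
{"op": "jog_arm", "data": {"rows": [{"x": -0.1,"y": 0,"z": 0.6,"ax": 0,"ay": 0,"az": 0,"fingers": 0},{"x": -0.1,"y": 0,"z": 0.6,"ax": 0,"ay": 0,"az": 0,"fingers": 0},{"x": -0.1,"y": 0,"z": 0.6,"ax": 0,"ay": 0,"az": 0,"fingers": 0},{"x": 0,"y": 0,"z": 0.6,"ax": 0,"ay": 0,"az": 0,"fingers": 0},{"x": 0,"y": 0,"z": 0,"ax": 0,"ay": 0,"az": 0,"fingers": 0},{"x": 0,"y": 0,"z": 0,"ax": 0,"ay": 0,"az": 0,"fingers": 0},{"x": 0,"y": 0,"z": 0,"ax": 0,"ay": 0,"az": 0,"fingers": 0},{"x": 0,"y": 0,"z": 0,"ax": 0,"ay": 0,"az": 0,"fingers": 0}], "force": 120}}

```text
t: 12.5
eef_pos: [0.58, -0.1824, 0.0718]
tool_rot: [0.001, 0.993, 0.114, 0.002]
contact_force: [2.1, -0.1, 9.0]
gripper_width: 0.108
grasp_force: 121.4
```

```bash
python3 st.py
```

```text
12.5 [ 0.58   -0.1824  0.0718] [8.000e-04 9.935e-01 1.138e-01 2.400e-03] th 13.07 to go x,y mm -0.88 -0.9 az -0.02999999999999936 F [ 2.1 -0.1  9. ]
```

Call:
{"op": "jog_arm", "data": {"rows": [{"x": 0,"y": 0,"z": 0.5,"ax": 0,"ay": 0,"az": 0,"fingers": 0},{"x": 0,"y": 0,"z": 0.5,"ax": 0,"ay": 0,"az": 0,"fingers": 0},{"x": 0,"y": 0,"z": 0.5,"ax": 0,"ay": 0,"az": 0,"fingers": 0},{"x": 0,"y": 0,"z": 0.5,"ax": 0,"ay": 0,"az": 0,"fingers": 0},{"x": 0,"y": 0,"z": 0.5,"ax": 0,"ay": 0,"az": 0,"fingers": 0},{"x": 0,"y": 0,"z": 0,"ax": 0,"ay": 0,"az": 0,"fingers": 0},{"x": 0,"y": 0,"z": 0,"ax": 0,"ay": 0,"az": 0,"fingers": 0},{"x": 0,"y": 0,"z": 0,"ax": 0,"ay": 0,"az": 0,"fingers": 0}], "force": 120}}

```text
t: 13.3
eef_pos: [0.58, -0.1824, 0.0701]
tool_rot: [0.001, 0.994, 0.114, 0.002]
contact_force: [-0.4, 0.5, 16.6]
gripper_width: 0.107
grasp_force: 122.5
```

```bash
python3 st.py
```

```text
13.3 [ 0.58   -0.1824  0.0701] [9.000e-04 9.935e-01 1.138e-01 2.400e-03] th 13.07 to go x,y mm -0.9 -0.92 az -0.02999999999999936 F [-0.4  0.5 16.6]
```

Stiffness now equals the feet alone (4.5 N/mm) and the height matches fully home. I'll ease off with a light upward tug while still gripping to test the clips.

Call:
{"op": "jog_arm", "data": {"rows": [{"x": 0,"y": 0,"z": -1.5,"ax": 0,"ay": 0,"az": 0,"fingers": 0},{"x": 0,"y": 0,"z": -1.5,"ax": 0,"ay": 0,"az": 0,"fingers": 0},{"x": 0.3,"y": 0,"z": -1.5,"ax": 0,"ay": 0,"az": 0,"fingers": 0},{"x": 0.3,"y": 0,"z": -1,"ax": 0,"ay": 0,"az": 0,"fingers": 0},{"x": 0,"y": 0,"z": -1,"ax": 0,"ay": 0,"az": 0,"fingers": 0},{"x": 0,"y": 0,"z": -1,"ax": 0,"ay": 0,"az": 0,"fingers": 0},{"x": 0,"y": 0,"z": 0,"ax": 0,"ay": 0,"az": 0,"fingers": 0},{"x": 0,"y": 0,"z": 0,"ax": 0,"ay": 0,"az": 0,"fingers": 0}], "force": 120}}

```text
t: 14.1
eef_pos: [0.5784, -0.1821, 0.0732]
tool_rot: [-0.0, 0.993, 0.114, 0.0]
contact_force: [8.5, -1.2, -12.9]
gripper_width: 0.107
grasp_force: 118.0
```

```bash
python3 st.py
```

```text
14.1 [ 0.5784 -0.1821  0.0732] [-1.000e-04  9.935e-01  1.140e-01  3.000e-04] th 13.09 to go x,y mm 0.54 -0.23 az -0.009999999999999787 F [  8.5  -1.2 -12.9]
```

The clips hold a 13 N tug at home height. Now I'll relax, release and retreat upward.

Call:
{"op": "jog_arm", "data": {"rows": [{"x": 0,"y": 0,"z": 1,"ax": 0,"ay": 0,"az": 0,"fingers": 0},{"x": 0,"y": 0,"z": 1,"ax": 0,"ay": 0,"az": 0,"fingers": 0},{"x": 0,"y": 0,"z": 0,"ax": 0,"ay": 0,"az": 0,"fingers": 0},{"x": 0,"y": 0,"z": 0,"ax": 0,"ay": 0,"az": 0,"fingers": 20},{"x": 0,"y": 0,"z": 0,"ax": 0,"ay": 0,"az": 0,"fingers": 35},{"x": 0,"y": 0,"z": 0,"ax": 0,"ay": 0,"az": 0,"fingers": 45},{"x": 0,"y": 0,"z": 0,"ax": 0,"ay": 0,"az": 0,"fingers": 45},{"x": 0,"y": 0,"z": 0,"ax": 0,"ay": 0,"az": 0,"fingers": 45}], "force": 40}}

```text
t: 14.9
eef_pos: [0.5778, -0.1818, 0.0728]
tool_rot: [-0.0, 0.993, 0.114, -0.0]
contact_force: [0.1, 0.3, -0.0]
gripper_width: 0.533
grasp_force: 0.0
```

Call:
{"op": "jog_arm", "data": {"rows": [{"x": 0,"y": 0,"z": -5,"ax": 0,"ay": 0,"az": 0,"fingers": 45},{"x": 0,"y": 0,"z": -15,"ax": 0,"ay": 0,"az": 0,"fingers": 45},{"x": 0,"y": 0,"z": -30,"ax": 0,"ay": 0,"az": 0,"fingers": 45},{"x": 0,"y": 0,"z": -40,"ax": 0,"ay": 0,"az": 0,"fingers": 60},{"x": -20,"y": 0,"z": -30,"ax": 0,"ay": 0,"az": 0,"fingers": 85},{"x": -20,"y": 0,"z": 0,"ax": 0,"ay": 0,"az": 0,"fingers": 85},{"x": 0,"y": 0,"z": 0,"ax": 0,"ay": 0,"az": 0,"fingers": 85},{"x": 0,"y": 0,"z": 0,"ax": 0,"ay": 0,"az": 0,"fingers": 85}], "force": 40}}

```text
t: 15.7
eef_pos: [0.5394, -0.191, 0.1938]
tool_rot: [0.0, 0.994, 0.114, 0.001]
contact_force: [0.6, -0.4, -0.2]
gripper_width: 0.994
grasp_force: 0.0
```

```bash
python3 - <<'E'
from h import *
c=cam('scene');w=cam('wrist')
a=cv2.resize(c['pixels'][160:240,205:305,::-1],(400,320),interpolation=cv2.INTER_CUBIC)
b=cv2.resize(w['pixels'][70:230,220:420,::-1],(400,320),interpolation=cv2.INTER_CUBIC)
cv2.imwrite('pics/end.png',np.clip(np.hstack([a,b]).astype(float)*1.8,0,255).astype(np.uint8))
E
```

```text
(no output)
```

View pics/end.png

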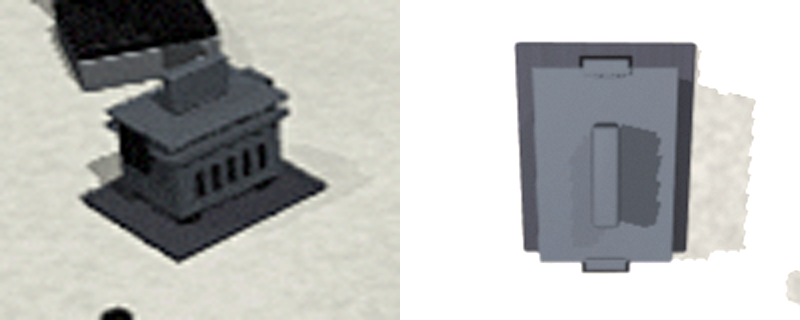

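The cover lies flat and square, with both clips in (wrist view, right half: (605,65) and (605,265)) and the gripper clear. Handing in.

```bash
python3 -c "
from station import bot
print(bot.hand_in())"
```

```text
the job is handed in; nothing more can be done
None
```

The cover is on the lamp house, level and square; both clips held a 13 N upward tug, the highest push I read was about 17 N, the gripper is clear and the job is handed in at about 16 s, with no verdict returned.

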